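Wedge a post carrier off its levelling stand

ROBOT

A 6-joint arm with a two-finger parallel gripper is mounted at the origin on a cart in front of the work surface, level with it; the furniture and walls round the work are solid. World frame = base frame: x ahead of the robot, y to its left, z up, the work surface at z = 0. Lengths are in m, angles in degrees, forces in N, time in s.
With the tool pointing down it reaches from about 0.35 to 0.775 m from the base axis. Payload 7.3 kg.
Tool frame: the origin (TCP) lies on the centre line of the jaws, within the pads' length; the fingertips stand 17 mm ahead of it and the grasp point (between the pads) lies 2 mm behind it; z points along the fingers, y is the line along which they close (so a half turn about z gives the same grasp; the last joint's range is limited). The gripper opens to 92 mm and grips with 3 to 60 N. Pads are 19 mm wide; open, the fingers measure 130 mm over their backs; the gripper's body (75 mm by 190 mm) begins 47 mm behind the grasp point.
Start: joints at [-72.193, 19.595, 87.324, -0, 73.075, -8.365], TCP at [0.232, -0.471, 0.244] pointing down, gripper open.
Joint ranges: [-145.02, 145.02], [-44.19, 115.74], [2.07, 154.8], [-57.11, 237.11], [16.16, 152.29], [-177.93, 177.93]. Speed limits (degrees/s): [147.25, 147.25, 180, 180, 180, 180].

INTERFACE

Orientations are given as a 3x3 rotation matrix whose columns are the frame's x, y, z axes.
In Python, from rig import status, imaging, workorder gives the robot as it stands.
- The arm moves only by the tool jog_arm, never from a script. Its argument "increments" is text: rows parted by semicolons, each of 5 numbers parted by spaces: the shift along the world's x, y, z in cm, then the turn about the world's z in degrees, then the finger opening in cm, from 0 to 9.18. In form: x y z yaw grip; .... A call has 1 to 20 rows; each row is the pose to reach, as a shift and turn from the pose commanded when the call began; what a row does not reach only later rows make up. A row lasts 1/12 s, in which the tool goes at most 41.7 mm and 7.16 degrees, less where a joint would pass 70% of its speed; a pose out of reach is approached as far as the arm can. A call with a gripper value outside its range is refused whole. The fingers move at their own pace and stop on an object; "squeeze" is the grip in N (left out, the last holds). Time passes only in rows, so rows that repeat a pose let the fingers close. It gives the time, the measured TCP pose, the force, the opening and the grip force at its end, in the units of the state.
- status.get_obs(): the state, without advancing time (a new reading comes with each control period).
- imaging.snapshot(name): name is "scene" or "top"; returns a dict with "frame" (400x640x3 uint8, red, green, blue), "z_map" (400x640 float32, m along the optical axis (not along the pixel's ray), 0 where there is no reading), "mtx" (3x3 intrinsics, pixels), "dist_coeffs" ([k1, k2, p1, p2, k3] as OpenCV has them; the pictures are not rectified), "rvec" (rotation vector, rad) and "tvec" (3), from world to camera coordinates, as OpenCV has them. Camera axes: x right, y down, z forward; pixel columns grow to the right and rows downward; lengths in m; the calibration is good to about 2 mm. A picture is of the moment at which its call begins.
- workorder.hand_in(): hands the job in; it is judged then, once.
The state is a dict: "t": time; "q": joint angles; "qd": joint speeds; "tau": joint torques, N m; "position": TCP position; "tool_rot": TCP orientation; "contact_force": force on the tool from outside, world axes, zero at the start; "ft_torque": the same for the moment, N m; "opening": finger opening in m; "grip_force": force on a finger pad.
Only numpy, scipy, OpenCV 4.12 (cv2) and the standard library are available. Lean on these libraries where they do the work, as an engineer would, in place of code of your own. Each camera call takes 0.05 s, during which the arm holds its last target. There are 200 camera calls.

TASK

Give the wedge track its lubricant first: press the red nozzle cap of the fixed spray can fully down and let it spring back up. Then pick up the yellow wedge by its orange grip post, lay it on the stand's base plate in front of the carrier, and push it tip first, flat on the base and straight, under the middle of the carrier's front edge until the carrier just lifts off its rails by a few millimetres (the edge then lies over the green band on the ramp). Finish there holding: keep the wedge gripped in place with the carrier resting on it, never touch the carrier or its post with the robot, and leave the other things on the table where they are.

Things in the scene. Friction and masses are not known exactly. Their poses are not given: they have to be found in the camera images.
- stand: Fixed stand: dark base plate 270 (x) x 130 (y) x 10 mm. Origin: centre of its underside, on the table. x points from the flat bare apron (x -135 to +35 mm, nearest the robot) to the carrier (x +35 to +125). Two rails 18 mm wide at y = +-56, 12 mm high on the plate, carry the carrier, leaving a slot 94 wide, 12 high. Bolts at the carrier's corners reach 62 mm above the table.
- carrier: Aluminium plate 90 (x) x 130 (y) x 14 mm with a white domed post fixed on it (76 mm wide, top 98 mm above the table, axis 50 mm behind the front edge); about 0.6 kg, only slides straight up on the bolts. Origin: middle of its lower front edge, where the wedge goes under, at rest x +35, y 0, z +22 mm in the stand's frame (12 mm above the base plate). Axes as the stand's.
- carrier_lift (a joint): How far the carrier stands above its rails, m: 0 at rest, up to 0.015. No spring, its weight alone pulls it down.
- wedge: Loose yellow wedge, 0.17 kg, 36 mm wide. Origin: underside, below the grip post's axis; x to the tip, z up. Underside x -18 to +145 mm; top flat 24 mm high to x +45, then a ramp falling 1 in 5 to the 4 mm tip. Orange post 22 x 22 mm, z 24 to 69. Lift starts with the tip 40 mm past the carrier's edge, then 1 mm per 5 mm. Green band x +80 to +95: edge there = lift 2 to 5 mm. Push 5 to 15 N.
- spray_can: Blue and white spray can, 52 mm wide, fixed upright in a dark 80 x 80 mm bracket beside the stand's apron, on the stand's +y side. Origin at the centre of the bracket's underside, on the table. Can shoulder 116 mm high.
- nozzle_top (a point): Centre of the top of the red nozzle cap, a round cap 22 mm wide and 18 mm high (19 mm wide at its top) on the can's axis, 140 mm above the table when up.
- nozzle (a joint): How far the nozzle cap is pressed down, m: 0 up, 0.006 fully down. Sprung: about 1 N to start, 4 N fully down.
- post_1: Loose white domed post, 76 mm wide, 59 mm high; bystander. Origin at the centre of its underside.
- threadlocker: Loose red bottle with blue nozzle, 19 x 32 x 93 mm, standing; bystander. Origin at the centre of its underside.
- amber_box: Loose small amber and white carton, 42 x 48 x 57 mm; bystander. Origin at the centre of its underside.
- disc_1: Loose white disc, 66 mm wide, 10 mm thick, lying flat; bystander. Origin at the centre of its underside.
Not all that is in view belongs to the job. Several things look just like the spray_can: the one meant starts nearest to the robot's base.

How it is judged (in metres and radians):
On the way, in this order (a step that is already met when the one before it is completed fails the run):
1. the nozzle cap is pressed down (at least 4.5 of its 6 mm) (value of joint nozzle above 0.0045 m), for 0.1 s.
2. the nozzle cap has come up again (value of joint nozzle below 0.001 m), for 0.1 s.
3. the wedge lies under the carrier and has begun to lift it (value of joint carrier_lift above 0.001 m and contact force between wedge and carrier above 1.5 N and angle between the x axis of wedge and the x axis of stand, either way round below 0.25 rad and x of wedge in the frame of stand below 0 m and angle between wedge's own z axis and vertical below 0.1 rad), for 0.1 s.
At the end, for the whole second after the job is handed in: Carrier 1.5 to 6 mm above rest, bearing on the wedge (over 1.5 N); wedge at rest, flat (0.1 rad), straight (0.25 rad), centred within 30 mm, its grip post in front, fingers still on it (over 3 N) and not on the carrier; nozzle cap up (value of joint carrier_lift between 0.0015 and 0.006 m and contact force between wedge and carrier above 1.5 N and angle between the x axis of wedge and the x axis of stand, either way round below 0.25 rad and x of wedge in the frame of stand below 0 m and angle between wedge's own z axis and vertical below 0.1 rad and contact force between the fingers and wedge above 3 N and contact force between the fingers and carrier below 0.2 N and y of carrier in the frame of wedge between -0.03 and 0.03 m and linear speed of wedge below 0.01 m/s and velocity of joint carrier_lift below 0.005 m/s and value of joint nozzle below 0.001 m); the arm keeps its last pose, push and grip.
It fails at once if the robot touches the carrier or its post (contact force between any of the fingers, the arm and carrier above 0.5 N).
It fails at once if the loose white domed post is displaced by more than 25 mm (distance of post_1 from where it was at the start of the episode above 0.025 m).
It fails at once if the red bottle is displaced by more than 25 mm (distance of threadlocker from where it was at the start of the episode above 0.025 m).
It fails at once if the small carton is displaced by more than 25 mm (distance of amber_box from where it was at the start of the episode above 0.025 m).
It fails at once if the white disc is displaced by more than 25 mm (distance of disc_1 from where it was at the start of the episode above 0.025 m).
It also fails if it takes over 56 s, if anything falls off the work surface, if the arm or the gripper's body presses on something with over 40 N, if the wrist force passes 120 N, or if a joint passes its speed limit or range.

## Working session

There is one attempt and no reset: what is moved stays moved. The work goes in short steps, Python scripts to look and compute and a tool call to move; the robot and the scene stay as the last step left them, time stands still between calls to the robot, and variables do not carry over. Pictures are saved under pics/ and viewed, at most 10 in all, crops included, and the job is handed in when it is done.

Besides the shell and the picture viewer there is one more tool, called after "Emit:" in YAML: its name, and indented under it one key for each argument. jog_arm: Moves the arm, as the interface text tells. Its arguments: {"type":"object","properties":{"increments":{"type":"string"},"squeeze":{"type":"number"}},"required":["increments"]}

```bash
ls; mkdir -p pics; cat > h.py <<'E'
import numpy as np, cv2
from rig import status, imaging, workorder
def snap(n):
    s=imaging.snapshot(n); s['R']=cv2.Rodrigues(np.array(s['rvec'],float))[0]; s['t']=np.array(s['tvec'],float).ravel(); return s
def rays(s,uv):
    p=cv2.undistortPoints(np.array(uv,float).reshape(-1,1,2),np.array(s['mtx']),np.array(s['dist_coeffs'])).reshape(-1,2)
    return np.c_[p,np.ones(len(p))]
def plane(s,uv,z):
    d=rays(s,uv)@s['R']; c=-s['R'].T@s['t']
    return c+d*((z-c[2])/d[:,2])[:,None]
def cloud(s):
    v,u=np.mgrid[0:400,0:640]; d=rays(s,np.c_[u.ravel(),v.ravel()])*s['z_map'].reshape(-1,1)
    return ((d-s['t'])@s['R']).reshape(400,640,3)
E
python3 - <<'E'
from h import *
for n in('scene','top'):
    s=snap(n); cv2.imwrite(f'pics/{n}0.png',s['frame'][:,:,::-1]); np.savez(f'{n}0.npz',**s); print(n,-s['R'].T@s['t'],s['R'][2])
o=status.get_obs();print(o['position'],o['tool_rot'],o['opening'],o['t'])
E
```

```text
pics
scene [ 0.02482325 -1.16567597  1.02646772] [ 0.33784374  0.72948435 -0.59473876]
top [ 0.33992844 -0.01431926  1.42113404] [ 0.1746553  -0.0053218  -0.98461526]
[ 0.23149145 -0.4708481   0.24312865] [[ 8.97445481e-01  4.41125174e-01 -4.36096797e-04]
 [ 4.41125358e-01 -8.97444607e-01  1.26285681e-03]
 [ 1.65705209e-04 -1.32571849e-03 -9.99999108e-01]] 0.09162729587975176 0.1
```

View pics/scene0.png

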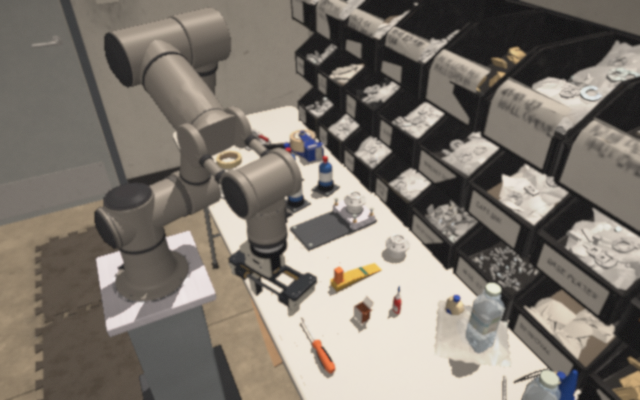

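View pics/top0.png

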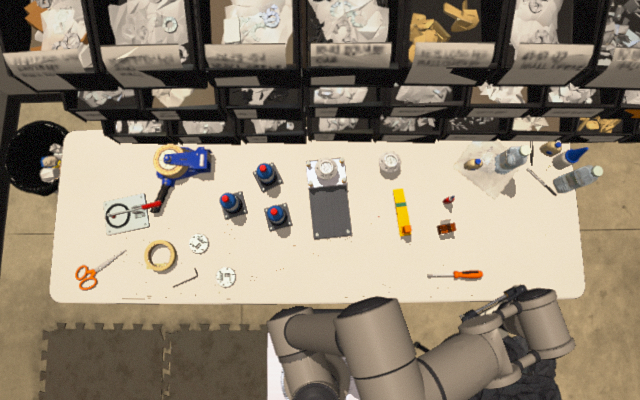

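The top view shows three cans with red caps at (232,198), (265,171) and (277,211). The stand apron is around (330,212) with the carrier above it at (326,172). The wedge runs from its post at (406,230) to its tip at (398,190), and bystanders lie to the right at (389,162), (448,200) and (446,229).

```bash
python3 - <<'E'
from h import *
s=dict(np.load('top0.npz')); hsv=cv2.cvtColor(s['frame'],cv2.COLOR_RGB2HSV); P=cloud(s); H,S,V=cv2.split(hsv)
def comps(m,lo,box,name,z):
    x0,y0,x1,y1=box; mm=np.zeros_like(m,np.uint8); mm[y0:y1,x0:x1]=m[y0:y1,x0:x1]
    n,l,st,c=cv2.connectedComponentsWithStats(mm)
    for i in range(1,n):
        if st[i,4]>=lo:
            q=P[l==i]; print(name,st[i],c[i].round(1),'plane',plane(s,c[i],z)[0].round(4),'depth med',np.median(q,0).round(3),'zmax',q[:,2].max().round(3))
    return mm
red=((H<6)|(H>174))&(S>150)&(V>120)
comps(red,8,(200,150,300,230),'cap',.14)
org=(H>=5)&(H<=16)&(S>150)&(V>120)
comps(org,8,(385,180,420,245),'post',.069)
yel=(H>=17)&(H<=32)&(S>120)&(V>100)
m=comps(yel|org,30,(385,180,420,245),'wedge',.015)
c=max(cv2.findContours(m,0,1)[0],key=cv2.contourArea)
print('wedge rect',plane(s,cv2.boxPoints(cv2.minAreaRect(c)),.012).round(4))
grn=(H>38)&(H<90)&(S>80); comps(grn,5,(385,180,420,245),'green',.0155)
drk=(V<110)&(S<90)
m=comps(drk,500,(300,150,360,245),'apron',.01)
c=max(cv2.findContours(m,0,1)[0],key=cv2.contourArea)
r=cv2.minAreaRect(c);print('apron',r,plane(s,cv2.boxPoints(r),.01).round(4))
# carrier post top & carrier by depth
for nm,lo,hi,b in(('cpost',.085,.11,(295,140,360,200)),('carrier',.028,.046,(295,140,360,200)),('can shoulder',.10,.125,(215,150,300,240)),('post1',.05,.07,(370,140,410,180))):
    comps(((P[:,:,2]>lo)&(P[:,:,2]<hi)),15,b,nm,(lo+hi)/2)
i=cv2.resize(s['frame'][140:260,200:480],None,fx=2.8,fy=2.8,interpolation=2);cv2.imwrite('pics/crop.png',i[:,:,::-1])
E
```

```text
cap [260 165   6   6  29] [262.3 167.6] plane [0.6642 0.1656 0.14  ] depth med [0.663 0.166 0.14 ] zmax 1.421
cap [222 196   6   6  28] [224.5 198.2] plane [0.5679 0.2807 0.14  ] depth med [0.568 0.281 0.138] zmax 0.145
cap [271 208   6   7  32] [273.4 211.2] plane [0.5266 0.129  0.14  ] depth med [0.527 0.13  0.139] zmax 0.143
post [402 226   9   8  56] [406.  229.4] plane [ 0.4746 -0.2903  0.069 ] depth med [ 0.476 -0.292  0.064] zmax 0.072
wedge [393 188  13  16 153] [398.6 195.6] plane [ 0.5953 -0.2806  0.015 ] depth med [ 0.596 -0.281  0.008] zmax 1.421
wedge [395 206  16  31 352] [402.9 220.8] plane [ 0.5092 -0.292   0.015 ] depth med [ 0.508 -0.289  0.022] zmax 0.074
wedge rect [[ 0.5601 -0.2672  0.012 ]
 [ 0.5658 -0.308   0.012 ]
 [ 0.4627 -0.319   0.012 ]
 [ 0.4572 -0.2786  0.012 ]]
green [396 203  10   4  30] [400.4 204.3] plane [ 0.5653 -0.2855  0.0155] depth med [ 0.566 -0.285  0.014] zmax 0.019
apron [ 309  185   42   54 1847] [329.7 210.9] plane [ 0.5451 -0.0466  0.01  ] depth med [ 0.545 -0.047  0.009] zmax 1.421
apron ((329.7545471191406, 211.10931396484375), (51.6329
[... 527 characters left out ...]
40   8   2  15] [355.4 140.5] plane [ 0.7834 -0.1362  0.037 ] depth med [ 0.784 -0.135  0.033] zmax 0.043
carrier [306 158  41  30 577] [325.8 175.2] plane [ 0.6626 -0.0339  0.037 ] depth med [ 0.657 -0.031  0.035] zmax 0.046
can shoulder [256 163  16  16 142] [264.1 170.6] plane [0.6612 0.1635 0.1125] depth med [0.66  0.163 0.107] zmax 0.125
can shoulder [219 192  17  16 152] [227.6 200.1] plane [0.5666 0.2771 0.1125] depth med [0.565 0.276 0.108] zmax 0.122
can shoulder [267 205  16  16 147] [275.1 212.6] plane [0.526  0.1267 0.1125] depth med [0.525 0.125 0.108] zmax 0.118
post1 [382 153  17  17 151] [390.2 160.2] plane [ 0.7074 -0.2489  0.06  ] depth med [ 0.71  -0.249  0.054] zmax 0.064
```

View pics/crop.png

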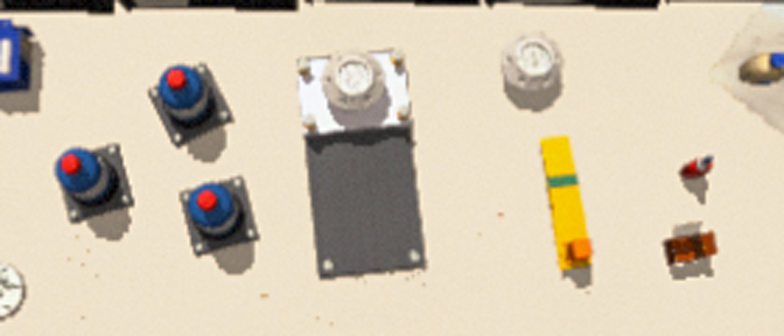

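The nearest can is the one with its cap at (0.527, 0.129). The stand lies at yaw of about 5.2°, with the carrier edge near (0.626, -0.038), and the carrier post position agrees with this. I'll move above the cap with the fingers closed.

Emit:
jog_arm:
  increments: "29.5 59.9 0 -21 0; 29.5 59.9 0 -21 0; 29.5 59.9 0 -21 0; 29.5 59.9 0 -21 0; 29.5 59.9 0 -21 0; 29.5 59.9 0 -21 0; 29.5 59.9 0 -21 0; 29.5 59.9 0 -21 0; 29.5 59.9 0 -21 0; 29.5 59.9 0 -21 0; 29.5 59.9 0 -21 0; 29.5 59.9 0 -21 0; 29.5 59.9 0 -21 0; 29.5 59.9 0 -21 0; 29.5 59.9 0 -21 0; 29.5 59.9 0 -21 0; 29.5 59.9 0 -21 0; 29.5 59.9 0 -21 0; 29.5 59.9 0 -21 0; 29.5 59.9 0 -21 0"
  squeeze: 30

```text
t: 1.77
position: [0.526, 0.1267, 0.2435]
tool_rot: [[0.996, 0.089, -0.001], [0.089, -0.996, -0.001], [-0.001, 0.001, -1.0]]
contact_force: [0.1, 0.2, 0.0]
opening: 0.0003
grip_force: 0.0
```

```bash
python3 - <<'E'
from h import *
s=dict(np.load('top0.npz')); H,S,V=cv2.split(cv2.cvtColor(s['frame'],cv2.COLOR_RGB2HSV)); P=cloud(s)
m=(H>=17)&(H<=90)&(S>100)&(V>60); b=np.zeros_like(m); b[180:240,385:420]=1; m&=b
pts=P[m]; 
q=pts[(pts[:,2]>-.005)&(pts[:,2]<.03)]
r=cv2.minAreaRect(q[:,:2].astype(np.float32)*1000); print(r, cv2.boxPoints(r))
print(cv2.fitLine(q[:,:2].astype(np.float32),cv2.DIST_L2,0,.01,.01).ravel())
v,u=np.nonzero(m)
for row in range(187,224,4):
    w=u[v==row]
    if len(w): print(row,w.min(),w.max(),plane(s,[[w.min()-.5,row],[w.max()+.5,row]],np.median(P[row,w,2])).round(4).tolist())
o=status.get_obs();print(o['position'],np.degrees(np.arctan2(o['tool_rot'][1][0],o['tool_rot'][0][0])),o['t'],o['opening'])
E
```

```text
((542.0582885742188, -289.51837158203125), (164.1408233642578, 36.9208869934082), 6.812464714050293) [[ 458.37756 -280.92346]
 [ 462.75708 -317.58368]
 [ 625.739   -298.11328]
 [ 621.3595  -261.45306]]
[ 0.99694216  0.07814289  0.54566884 -0.28673753]
191 393 403 [[0.6131, -0.2621, 0.006], [0.6128, -0.2999, 0.006]]
195 393 404 [[0.599, -0.2614, 0.007], [0.5987, -0.3026, 0.007]]
199 394 405 [[0.5844, -0.2636, 0.0112], [0.5841, -0.3046, 0.0112]]
203 395 404 [[0.5704, -0.2663, 0.0125], [0.5701, -0.3003, 0.0125]]
207 395 406 [[0.5561, -0.2651, 0.0162], [0.5558, -0.3058, 0.0162]]
211 396 407 [[0.5424, -0.268, 0.0163], [0.5421, -0.3086, 0.0163]]
215 397 408 [[0.5281, -0.2698, 0.0219], [0.5278, -0.3103, 0.0219]]
219 397 408 [[0.5147, -0.2695, 0.0208], [0.5144, -0.3099, 0.0208]]
223 398 409 [[0.5009, -0.2718, 0.0237], [0.5006, -0.3121, 0.0237]]
[0.5260461  0.12670166 0.24351128] 5.115443278589317 1.7667 0.00032481703845951306
```

Emit:
jog_arm:
  increments: "0 0 -4 0 0; 0 0 -7.5 0 0; 0 0 -8 0 0; 0 0 -8.4 0 0; 0 0 -8.7 0 0; 0 0 -9 0 0; 0 0 -9.2 0 0; 0 0 -9.2 0 0; 0 0 -9.2 0 0; 0 0 -9.2 0 0"

```text
t: 2.6
position: [0.5275, 0.1278, 0.1528]
tool_rot: [[0.996, 0.09, 0.003], [0.09, -0.996, -0.0], [0.003, 0.0, -1.0]]
contact_force: [1.8, -1.4, 3.2]
opening: 0.0004
grip_force: 1.5
```

Emit:
jog_arm:
  increments: "0 0 -0.1 0 0; 0 0 -0.2 0 0; 0 0 -0.3 0 0; 0 0 -0.3 0 0; 0 0 -0.3 0 0; 0 0 -0.3 0 0"

```text
t: 3.1
position: [0.5275, 0.1278, 0.1509]
tool_rot: [[0.996, 0.09, 0.004], [0.09, -0.996, -0.0], [0.004, 0.0, -1.0]]
contact_force: [-1.5, -3.3, 15.3]
opening: 0.0003
grip_force: 7.9
```

The cap bottomed out at 15 N. I'll release it, let it spring up, then travel above the wedge and open the fingers.

Emit:
jog_arm:
  increments: "0 0 1 0 0; 0 0 4 0 0; 0 0 8 0 0; 0 0 8 0 0; 0 0 8 0 0; -5.1 -42 8 0.5 6; -5.1 -42 8 0.5 6; -5.1 -42 8 0.5 6; -5.1 -42 8 0.5 6; -5.1 -42 8 0.5 6; -5.1 -42 8 0.5 6; -5.1 -42 8 0.5 6; -5.1 -42 8 0.5 6; -5.1 -42 8 0.5 6; -5.1 -42 8 0.5 6; -5.1 -42 8 0.5 6; -5.1 -42 8 0.5 6; -5.1 -42 8 0.5 6; -5.1 -42 8 0.5 6; -5.1 -42 8 0.5 6"

```text
t: 4.77
position: [0.4759, -0.2903, 0.2285]
tool_rot: [[0.995, 0.101, -0.001], [0.101, -0.995, 0.001], [-0.0, -0.001, -1.0]]
contact_force: [0.2, 0.1, 0.2]
opening: 0.0599
grip_force: 0.0
```

```bash
python3 - <<'E'
from h import *
s=snap('scene'); P=cloud(s); H,S,V=cv2.split(cv2.cvtColor(s['frame'],cv2.COLOR_RGB2HSV))
red=((H<6)|(H>174))&(S>120)&(V>90)&(P[:,:,2]>.11)&(P[:,:,2]<.16)&(P[:,:,1]<.22)&(P[:,:,0]<.6)
print(red.sum(), P[red].max(0), np.median(P[red],0)) if red.any() else print('no cap')
o=(H>=5)&(H<=16)&(S>150)&(V>120)&(P[:,:,2]>.055)&(P[:,:,2]<.08)&(P[:,:,0]>.4)&(P[:,:,0]<.55)&(abs(P[:,:,1]+.29)<.05)
print(o.sum(), P[o].mean(0), P[o].min(0),P[o].max(0)) if o.any() else print('none')
cv2.imwrite('pics/s2.png',cv2.resize(s['frame'][180:330,220:440],None,fx=3,fy=3)[:,:,::-1])
o=status.get_obs();print(o['position'],np.degrees(np.arctan2(o['tool_rot'][1][0],o['tool_rot'][0][0])),o['t'],o['opening'])
E
```

```text
22 [0.53385496 0.13240758 0.14348683] [0.52502144 0.12116323 0.13654943]
42 [ 0.47509915 -0.30567383  0.06576725] [ 0.46717148 -0.31159192  0.05576184] [ 0.48432369 -0.29548348  0.07397419]
[ 0.47596026 -0.29047326  0.22868079] 5.799097900595669 4.8167 0.060081108284259485
```

View pics/s2.png

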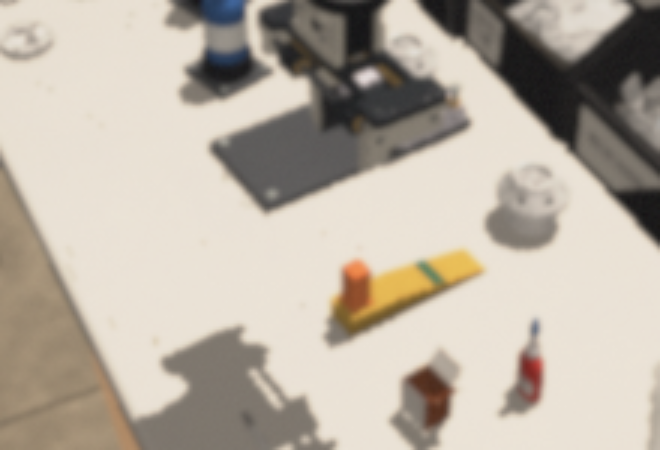

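The picture shows the wedge undisturbed, with its post at (356,285) and clear table around it. The fingers are above it, and the cap has sprung back up to about 0.14 m. I'll descend and grip.

Emit:
jog_arm:
  increments: "0 -0.2 -4 0 6; 0 -0.2 -8 0 6; 0 -0.2 -12 0 6; 0 -0.2 -15 0 6; 0 -0.2 -17 0 6; 0 -0.2 -18 0 6; 0 -0.2 -18 0 6; 0 -0.2 -18 0 6; 0 -0.2 -18 0 1.5; 0 -0.2 -18 0 1.5; 0 -0.2 -18 0 1.5; 0 -0.2 -18 0 1.5; 0 -0.2 -18 0 1.5; 0 -0.2 -18 0 1.5; 0 -0.2 -18 0 1.5"
  squeeze: 40

```text
t: 6.07
position: [0.4757, -0.2945, 0.0491]
tool_rot: [[0.995, 0.099, 0.001], [0.099, -0.995, -0.001], [0.001, 0.001, -1.0]]
contact_force: [-0.1, -0.8, 2.0]
opening: 0.0218
grip_force: 39.9
```

Emit:
jog_arm:
  increments: "0 0 1 0 1.5; -1 0 3 0 1.5; -3 0 6 0 1.5; -3 2 6 0 1.5; -3 6 6 0 1.5; -3 10 6 -0.5 1.5; -3 14 6 -0.5 1.5; -3 18 6 -0.5 1.5; -3 22 6 -0.5 1.5; -3 24.2 6 -0.5 1.5; -3 24.2 6 -0.5 1.5; -2 24.2 5 -0.5 1.5; -0.6 24.2 3.5 -0.5 1.5; -0.6 24.2 2.5 -0.5 1.5; -0.6 24.2 2 -0.5 1.5; -0.6 24.2 2 -0.5 1.5; -0.6 24.2 2 -0.5 1.5; -0.6 24.2 2 -0.5 1.5"

```text
t: 7.57
position: [0.4696, -0.0525, 0.0693]
tool_rot: [[0.996, 0.09, 0.001], [0.09, -0.996, -0.0], [0.001, 0.0, -1.0]]
contact_force: [0.3, 0.3, -2.3]
opening: 0.0217
grip_force: 39.9
```

```bash
python3 - <<'E'
from h import *
s=snap('top'); P=cloud(s); H,S,V=cv2.split(cv2.cvtColor(s['frame'],cv2.COLOR_RGB2HSV))
m=(H>=17)&(H<=90)&(S>100)&(V>60); b=np.zeros_like(m); b[170:250,300:365]=1; m&=b
v,u=np.nonzero(m)
for row in range(v.min(),v.max(),3):
    w=u[v==row]
    if len(w): 
        z=np.median(P[row,w,2]); q=plane(s,[[w.min()-.5,row],[w.max()+.5,row]],z); print(row,w.min(),w.max(),q.mean(0).round(4),(q[0]-q[1])[1].round(3))
s2=snap('scene')
cv2.imwrite('pics/t3.png',np.hstack([cv2.resize(s['frame'][150:250,280:380],(400,400)),cv2.resize(s2['frame'][180:260,270:400][:, :80],(400,400))])[:,:,::-1])
cv2.imwrite('pics/t3.png',np.hstack([cv2.resize(s['frame'][150:250,280:380],(400,400),interpolation=2),cv2.resize(s2['frame'][175:265,285:375],(400,400),interpolation=2)])[:,:,::-1])
o=status.get_obs();print(o['position'],np.degrees(np.arctan2(o['tool_rot'][1][0],o['tool_rot'][0][0])),o['t'],o['opening'],o['contact_force'])
E
```

```text
182 343 343 [ 0.6385 -0.0914  0.0384] 0.003
185 310 311 [0.6293 0.0175 0.0366] 0.007
191 322 333 [ 0.6108 -0.0394  0.0246] 0.04
194 322 333 [ 0.6002 -0.0393  0.0267] 0.04
197 323 334 [ 0.5894 -0.0425  0.0293] 0.04
200 323 334 [ 0.5788 -0.0424  0.0317] 0.04
[ 0.46976933 -0.05242036  0.0694103 ] 5.155245708328655 7.6667 0.021670882215177996 [-0.73239949 -1.08886667 -1.71564641]
```

View pics/t3.png

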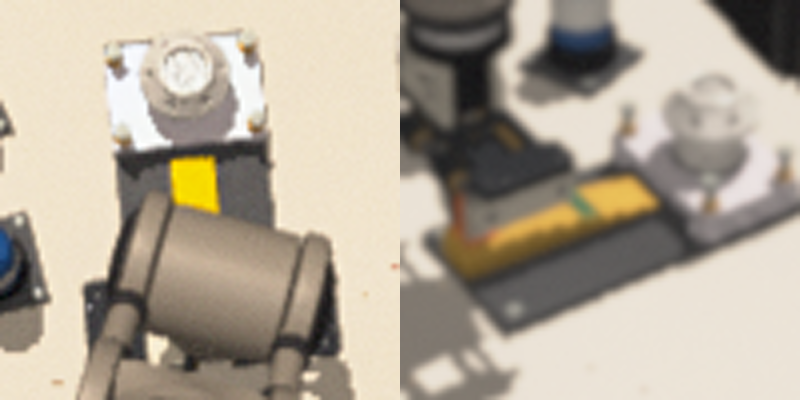

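The wedge is held straight, just above the apron. In the left half its tip at (193,158) faces the middle of the carrier edge. I'll lower it and feel for the base.

Emit:
jog_arm:
  increments: "0 0 -0.5 0 1.5; 0 0 -0.8 0 1.5; 0 0 -0.9 0 1.5; 0 0 -1.0 0 1.5; 0 0 -1.05 0 1.5; 0 0 -1.05 0 1.5; 0 0 -1.05 0 1.5; 0 0 -1.05 0 1.5"

```text
t: 8.33
position: [0.4693, -0.0521, 0.059]
tool_rot: [[0.996, 0.09, -0.0], [0.09, -0.996, -0.0], [-0.0, 0.0, -1.0]]
contact_force: [-3.8, 0.2, 9.9]
opening: 0.0217
grip_force: 39.9
```

Emit:
jog_arm:
  increments: "0.5 0.05 0.05 0 1.5; 1 0.09 0.05 0 1.5; 1.5 0.14 0.05 0 1.5; 2 0.18 0.05 0 1.5; 2.5 0.23 0.05 0 1.5; 3 0.27 0.05 0 1.5; 3.5 0.32 0.05 0 1.5; 4 0.36 0.05 0 1.5; 4.5 0.41 0.05 0 1.5; 5 0.45 0.05 0 1.5; 5 0.45 0.05 0 1.5; 5 0.45 0.05 0 1.5"

```text
t: 9.33
position: [0.5206, -0.0477, 0.0591]
tool_rot: [[0.996, 0.09, 0.002], [0.09, -0.996, -0.0], [0.002, 0.0, -1.0]]
contact_force: [0.8, 0.4, 3.6]
opening: 0.0219
grip_force: 39.9
```

Emit:
jog_arm:
  increments: "0.2 0.02 0 0 1.5; 0.4 0.04 0 0 1.5; 0.6 0.05 0 0 1.5; 0.8 0.07 0 0 1.5; 1 0.09 0 0 1.5; 1.2 0.11 0 0 1.5; 1.4 0.13 0 0 1.5; 1.6 0.15 0 0 1.5; 1.6 0.15 0 0 1.5; 1.6 0.15 0 0 1.5"

```text
t: 10.17
position: [0.5308, -0.0462, 0.059]
tool_rot: [[0.996, 0.091, -0.01], [0.091, -0.996, 0.0], [-0.01, -0.001, -1.0]]
contact_force: [-19.4, -2.0, 20.7]
opening: 0.0222
grip_force: 40.0
```

```bash
cat > chk.py <<'E'
from h import *
s=snap('top'); P=cloud(s); s0=dict(np.load('top0.npz')); P0=cloud(s0)
# carrier lift: depth change on carrier plate
m=(P0[:,:,2]>.028)&(P0[:,:,2]<.046)&(P0[:,:,0]>.64)&(P0[:,:,0]<.72)&(abs(P0[:,:,1]+.034)<.055)
m2=(P0[:,:,2]>.08)&(P0[:,:,2]<.11)&(P0[:,:,0]>.64)&(P0[:,:,0]<.72)&(abs(P0[:,:,1]+.034)<.05)
ok=np.abs(P-P0).max(2)<.02
for k in (m,m2): print('lift',np.median((P-P0)[k&ok][:,2]),np.mean((P-P0)[k&ok][:,2]),(k&ok).sum())
s2=snap('scene'); Q=cloud(s2); H,S,V=cv2.split(cv2.cvtColor(s2['frame'],cv2.COLOR_RGB2HSV))
g=(H>38)&(H<90)&(S>80)&(abs(Q[:,:,0]-.61)<.05)&(abs(Q[:,:,1]+.04)<.04)&(Q[:,:,2]<.05)
print('green',g.sum(), Q[g].mean(0) if g.any() else '')
cv2.imwrite('pics/t4.png',np.hstack([cv2.resize(s['frame'][150:250,280:380],(400,400),interpolation=2),cv2.resize(s2['frame'][175:265,285:375],(400,400),interpolation=2)])[:,:,::-1])
o=status.get_obs();print(o['position'],np.degrees(np.arctan2(o['tool_rot'][1][0],o['tool_rot'][0][0])),o['t'],o['contact_force'],o['grip_force'])
E
python3 chk.py
```

```text
lift 0.0017577662100587421 0.0015836848689873442 215
lift 0.001716736897375365 0.001732353054937444 293
green 0 
[ 0.5308203  -0.04613185  0.05896621] 5.210445812047887 10.2667 [-19.40862009  -2.79435514  19.17892145] 40.013519525527954
```

View pics/t4.png

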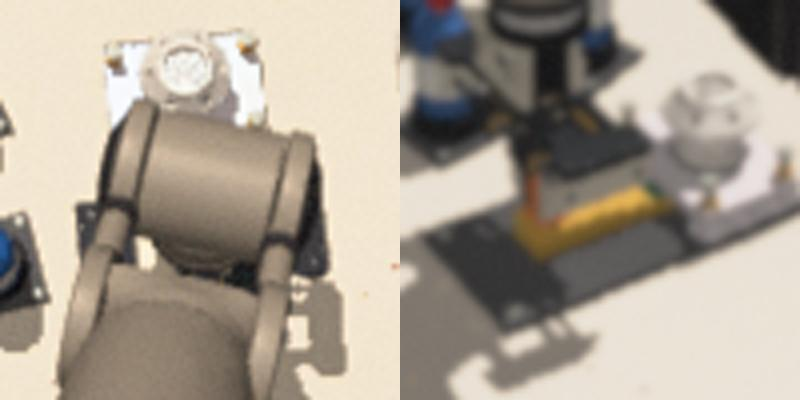

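The carrier has risen about 1.7 mm, as predicted from the geometry, and the green band at (655,190) is just reaching the edge. About 8 mm more push is needed.

Emit:
jog_arm:
  increments: "0.2 0.02 0.03 0 1.5; 0.4 0.04 0.03 0 1.5; 0.6 0.05 0.03 0 1.5; 0.8 0.07 0.03 0 1.5; 0.8 0.07 0.03 0 1.5; 0.8 0.07 0.03 0 1.5; 0.8 0.07 0.03 0 1.5"

```text
t: 10.85
position: [0.5391, -0.0453, 0.059]
tool_rot: [[0.996, 0.091, -0.01], [0.091, -0.996, 0.001], [-0.01, -0.001, -1.0]]
contact_force: [-18.4, -1.4, 16.2]
opening: 0.0216
grip_force: 40.0
```

```bash
python3 chk.py
```

```text
lift 0.0029917076362467876 0.0034266514852937207 165
lift 0.003137886427975134 0.003251434726917744 265
green 0 
[ 0.53910434 -0.04530911  0.0589791 ] 5.209696014647931 10.95 [-17.13953482  -1.4338656   17.03557885] 40.005581974983215
```

View pics/t4.png

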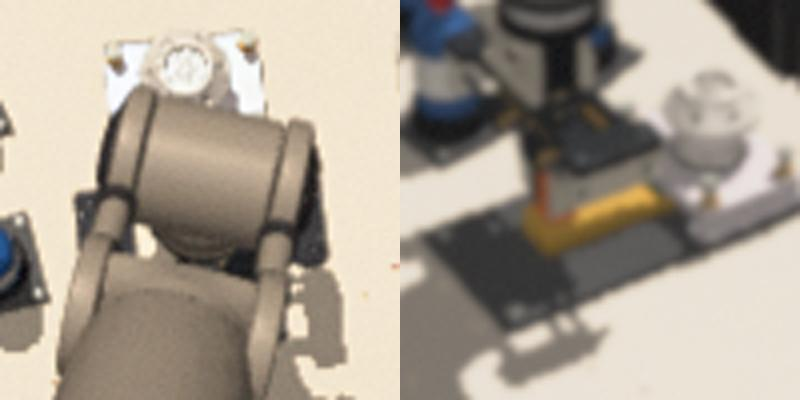

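The carrier is lifted about 3.3 mm, the wedge is straight, and the gripper is clear of the carrier post at (710,110). I'll let it settle briefly, then hand in.

Emit:
jog_arm:
  increments: "0 0 0 0 1.5; 0 0 0 0 1.5; 0 0 0 0 1.5; 0 0 0 0 1.5; 0 0 0 0 1.5; 0 0 0 0 1.5"

```text
t: 11.45
position: [0.5391, -0.0453, 0.059]
tool_rot: [[0.996, 0.091, -0.01], [0.091, -0.996, 0.001], [-0.01, -0.001, -1.0]]
contact_force: [-18.3, -1.5, 15.7]
opening: 0.0218
grip_force: 40.0
```

```bash
python3 chk.py; python3 -c "
from rig import workorder; print(workorder.hand_in())"
```

```text
lift 0.003324443050135177 0.0033369106323507735 166
lift 0.0033850863791448985 0.0032984650854411936 266
green 0 
[ 0.53910303 -0.04529397  0.05898087] 5.213308939376394 11.55 [-18.11948478  -1.98913942  16.9909597 ] 40.00554442405701
the job is handed in; nothing more can be done
None
```

The job is handed in at about 11.6 s with no verdict returned: I pressed the cap fully down and let it spring back up, and the wedge is held at 40 N under the carrier, which I measured about 3.3 mm above its rails.

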